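Pack and seal the vial transport tub

ROBOT

A 6-joint arm with a two-finger parallel gripper is mounted at the origin on the work surface. World frame = base frame: x ahead of the robot, y to its left, z up, the work surface at z = 0. Lengths are in m, angles in rad, forces in N, time in s.
With the tool pointing down it reaches from about 0.3 to 0.775 m from the base axis. Payload 14.6 kg.
Tool frame: the origin (TCP) lies between the finger pads; the fingertips stand 19 mm ahead of it and the grasp point (between the pads) is the TCP; z points along the fingers, y is the direction in which the jaws open and shut (so a half turn about z gives the same grasp; the last joint's range is limited). The gripper opens to 94 mm and grips with 3 to 60 N. Pads are 16 mm wide; open, the fingers measure 119 mm over their backs; the gripper's body (75 mm by 177 mm) begins 78 mm behind the grasp point.
Start: joints at [-1.302, 0.3, 1.521, -0, 1.321, -0.067], TCP at [0.181, -0.519, 0.224] pointing down, gripper open.
Joint ranges: [-3.03, 3.03], [-0.79, 2.21], [0.23, 2.52], [-1.04, 4.18], [0, 3.07], [-2.55, 2.55]. Speed limits (rad/s): [2.22, 2.22, 2.57, 3.14, 3.14, 3.14].

INTERFACE

Orientations are given as [roll, pitch, yaw] about the fixed x, y, z axes, in that order (R = Rz(yaw) Ry(pitch) Rx(roll)).
In Python, from station import telemetry, vision, ctrl gives the robot as it stands. The module is installed in compiled form; this text tells all that it offers.
- The arm moves only by the shell command python3 -m creep 'ROWS' [FORCE]. ROWS is JSON, a list of rows, each a list of 3 entries, a list of its own where there are three numbers: the shift along the tool's x, y, z in units of 50 mm (1.0 is 50 mm), then the turn about the tool's z in units of 8 degrees (1.0 is 8 degrees), then the opening, from 0 (shut) to 1 (fully open). In form: [[[tx, ty, tz], twist, gripper], ...]. A call has 1 to 12 rows; each row is the pose to reach, as a shift and turn from the pose commanded when the call began, along the tool's axes at that moment; what a row does not reach only later rows make up. A row lasts 1/10 s, in which the tool goes at most 50 mm and 8.59 degrees, less where a joint would pass 70% of its speed; a pose out of reach is approached as far as the arm can. A call with a gripper value outside its range is refused whole. The fingers move at their own pace and stop on an object; FORCE is the grip in N (left out, the last holds). Time passes only in rows, so rows that repeat a pose let the fingers close. It gives the time, the measured TCP pose, the force and the opening at its end, in the units of the state.
- telemetry.get_obs(): the state, without advancing time (a new reading comes with each control period).
- vision.camera(name): name is "scene" or "top"; returns a dict with "img" (384x512x3 uint8, red, green, blue), "depth" (384x512 float32, m along the optical axis (not along the pixel's ray), 0 where there is no reading), "vertical_fov" (degrees; the focal length in pixels is half the picture's height over the tangent of half this angle, whatever the lens; pixels are square), "cx", "cy" (the principal point, pixels), "dist" ([k1, k2, p1, p2, k3] as OpenCV has them; the pictures are not rectified), "extrinsics" (4x4, takes a point from camera to world coordinates). Camera axes: x right, y down, z forward; pixel columns grow to the right and rows downward; lengths in m; the calibration is good to about 2 mm. A picture is of the moment at which its call begins.
- ctrl.hand_in(): hands the job in, once; it reports no verdict.
The state is a dict: "time_s": time; "qpos": joint angles; "joint_vel": joint speeds; "tau": joint torques, N m; "ee_pos": TCP position; "eef_rot": TCP orientation; "force": force on the tool from outside, world axes, zero at the start; "moment": the same for the moment, N m; "grip_width": finger opening in m.
Only numpy, scipy, OpenCV 4.12 (cv2) and the standard library are available. Lean on these libraries where they do the work, as an engineer would, in place of code of your own. Each camera call takes 0.05 s, during which the arm holds its last target.

TASK

Pack the transport tub: put every vial carton on the table into it, side by side on its floor, then shut the lid and press its sealing rim down all round, at the four corners and the middle of both long sides, until each of the six sections is fully home, flush with the middle of the lid. Then turn the wrench on the clamp bolt clockwise until the bolt is tight and the handle trips at its knuckle, hold it tripped for a moment, and let it go; leave the tape, jar and bottle alone.

Things in the scene. Friction and masses are not known exactly. Their poses are not given: they have to be found in the camera images.
- carton1: vial carton, white and pale grey, plain block of about 90 g; there are 2 to 4 of these, an absent one reads None. Origin at its centre; along its own axes x 36 mm, y 52 mm, z 48 mm. Starts on the table with its z up (centre at height 24 mm) on the robot's right
- carton2: vial carton, white and pale grey, plain block of about 90 g; there are 2 to 4 of these, an absent one reads None. Origin at its centre; along its own axes x 36 mm, y 52 mm, z 48 mm. Starts on the table with its z up (centre at height 24 mm) on the robot's right
- carton3: vial carton, white and pale grey, plain block of about 90 g; there are 2 to 4 of these, an absent one reads None. Origin at its centre; along its own axes x 36 mm, y 52 mm, z 48 mm. Starts on the table with its z up (centre at height 24 mm) on the robot's right
- carton4: vial carton, white and pale grey, plain block of about 90 g; there are 2 to 4 of these, an absent one reads None. Origin at its centre; along its own axes x 36 mm, y 52 mm, z 48 mm. Starts on the table with its z up (centre at height 24 mm) on the robot's right
- tub: fixed insulated red transport tub, outside 226 (its x) x 176 (its y) x 100 mm high without the lid, walls 13 mm, thick floor. Origin under its centre on the table, z up. Its lid is hinged along the top of its +y wall; the clamp bolt with the wrench stands outside its -y wall
- tub_in (a point): centre of the tub's inner floor, 45 mm above the table; axes as the tub's. Inside it is 200 (x) x 150 (y) mm and 55 mm deep to the rim: four cartons fit standing 2 x 2 with their 52 mm side along y, and whichever way up they lie they clear the lid
- lid (a joint): hinge angle of the tub's lid, rad: 0 closed, starts at 2.0 to 2.25 (standing open, leaning back to the tub's +y side), stop at 2.4. Stiff hinge: it stays where it is left and takes about 3 to 6 N at its free edge to swing; push it over from behind with closed fingers
- lid_hinge (a point): middle of the lid's hinge line (which runs along the tub's x), on the top of the tub's +y wall, 100 mm above the table; fixed to the tub, axes as the tub's
- lid_edge (a point): middle of the lid's free edge on its outer face, 176 mm from the hinge; the lid is 226 mm wide along the hinge and 14 mm thick (21 mm at rim sections not yet pressed). Its axes turn with the lid: z is the outward (upper when closed) normal, y points from the free edge to the hinge
- rim1 (a joint): how far the lid's sealing-rim section at the tub's -x -y corner has been pressed in, m: starts at 0 to 0.0015, standing up to 7 mm proud of the lid's middle panel; 0.007 = bottomed and flush. It yields at about 7 N and stays where it is pressed. L-shaped, 26 mm wide; with the lid shut, press on it at x -95, y -72 mm from the tub's centre in the tub's frame, where its top is 114 mm above the table once flush
- rim2 (a joint): how far the lid's sealing-rim section at the tub's -x +y corner has been pressed in, m: starts at 0 to 0.0015, standing up to 7 mm proud of the lid's middle panel; 0.007 = bottomed and flush. It yields at about 7 N and stays where it is pressed. L-shaped, 26 mm wide; with the lid shut, press on it at x -95, y +72 mm from the tub's centre in the tub's frame, where its top is 114 mm above the table once flush
- rim3 (a joint): how far the lid's sealing-rim section at the tub's +x -y corner has been pressed in, m: starts at 0 to 0.0015, standing up to 7 mm proud of the lid's middle panel; 0.007 = bottomed and flush. It yields at about 7 N and stays where it is pressed. L-shaped, 26 mm wide; with the lid shut, press on it at x +95, y -72 mm from the tub's centre in the tub's frame, where its top is 114 mm above the table once flush
- rim4 (a joint): how far the lid's sealing-rim section at the tub's +x +y corner has been pressed in, m: starts at 0 to 0.0015, standing up to 7 mm proud of the lid's middle panel; 0.007 = bottomed and flush. It yields at about 7 N and stays where it is pressed. L-shaped, 26 mm wide; with the lid shut, press on it at x +95, y +72 mm from the tub's centre in the tub's frame, where its top is 114 mm above the table once flush
- rim5 (a joint): how far the lid's sealing-rim section at the middle of the tub's -y side (hasp side) has been pressed in, m: starts at 0 to 0.0015, standing up to 7 mm proud of the lid's middle panel; 0.007 = bottomed and flush. It yields at about 7 N and stays where it is pressed. A straight bar 60 mm long, 26 mm wide; with the lid shut, press on it at x 0, y -74 mm from the tub's centre in the tub's frame, where its top is 114 mm above the table once flush
- rim6 (a joint): how far the lid's sealing-rim section at the middle of the tub's +y side (hinge side) has been pressed in, m: starts at 0 to 0.0015, standing up to 7 mm proud of the lid's middle panel; 0.007 = bottomed and flush. It yields at about 7 N and stays where it is pressed. A straight bar 60 mm long, 26 mm wide; with the lid shut, press on it at x 0, y +74 mm from the tub's centre in the tub's frame, where its top is 114 mm above the table once flush
- bolt_axis (a point): point on the upright axis of the clamp bolt, at the middle height of the wrench (72 mm above the table), 118 mm from the tub's centre on its -y side; axes as the tub's
- bolt (a joint): turn of the clamp bolt with its wrench, rad, growing clockwise seen from above. Starts at 0 to 0.25, turns easily (about 0.3 N m) up to 1.0, where it is tight and stops; stays where it is left. At 0 the wrench points 20 degrees clockwise from the tub's +x axis, at 1.0 77 degrees clockwise from it. A small steel dog on the bolt swings over the lid's hasp as it turns
- click (a joint): bend of the wrench's breakaway knuckle, rad: 0 straight; once the bolt is tight, about 9 to 10 N sideways on the grip overcomes its spring and the handle bends further clockwise; beyond 0.15 it has tripped, stop at 0.5. It springs back straight when let go
- wrench_grip (a point): point on the axis of the wrench's black round grip (19 mm diameter), 135 mm from the bolt axis when the handle is straight, 72 mm above the table; the knuckle is 42 mm and the handle's end 176 mm from the bolt axis. Its x points outward along the handle. The wrench stays captive on the bolt and lies level; there is at least 30 mm of free space between the grip and the tub, and nothing under it
- tape: roll of tape, 96 mm diameter, 24 mm high, origin under its centre; bystander
- jar: clear jar, 64 mm diameter, 75 mm high, origin under its centre; bystander
- bottle: small clear plastic bottle with a white cap, 60 mm diameter, 110 mm high, origin under its centre; bystander
Not all that is in view belongs to the job. What is shaped like the carton3 but black or pink is not meant. Leave any green look-alike of the carton2 alone.

How it is judged:
On the way, in this order (a step that is already met when the one before it is completed fails the run):
1. every carton lies on the tub's floor (x of carton1 in the frame of tub_in between -0.1 and 0.1 m and y of carton1 in the frame of tub_in between -0.075 and 0.075 m and z of carton1 in the frame of tub_in between 0.01 and 0.036 m and x of carton2 in the frame of tub_in between -0.1 and 0.1 m and y of carton2 in the frame of tub_in between -0.075 and 0.075 m and z of carton2 in the frame of tub_in between 0.01 and 0.036 m and x of carton3 in the frame of tub_in between -0.1 and 0.1 m and y of carton3 in the frame of tub_in between -0.075 and 0.075 m and z of carton3 in the frame of tub_in between 0.01 and 0.036 m and x of carton4 in the frame of tub_in between -0.1 and 0.1 m and y of carton4 in the frame of tub_in between -0.075 and 0.075 m and z of carton4 in the frame of tub_in between 0.01 and 0.036 m and linear speed of each of carton1, carton2, carton3, carton4 below 0.03 m/s), for 0.2 s.
2. the lid is shut and all six rim sections are pressed home (x of carton1 in the frame of tub_in between -0.1 and 0.1 m and y of carton1 in the frame of tub_in between -0.075 and 0.075 m and z of carton1 in the frame of tub_in between 0.01 and 0.036 m and x of carton2 in the frame of tub_in between -0.1 and 0.1 m and y of carton2 in the frame of tub_in between -0.075 and 0.075 m and z of carton2 in the frame of tub_in between 0.01 and 0.036 m and x of carton3 in the frame of tub_in between -0.1 and 0.1 m and y of carton3 in the frame of tub_in between -0.075 and 0.075 m and z of carton3 in the frame of tub_in between 0.01 and 0.036 m and x of carton4 in the frame of tub_in between -0.1 and 0.1 m and y of carton4 in the frame of tub_in between -0.075 and 0.075 m and z of carton4 in the frame of tub_in between 0.01 and 0.036 m and value of joint lid below 0.05 rad and value of joint each of rim1, rim2, rim3, rim4, rim5, rim6 above 0.005 m), for 0.2 s.
3. with the lid sealed, the bolt is tight and the wrench handle is tripped (value of joint lid below 0.05 rad and value of joint each of rim1, rim2, rim3, rim4, rim5, rim6 above 0.005 m and value of joint bolt above 0.93 rad and value of joint click above 0.15 rad), for 0.2 s.
At the end, for the whole second after the job is handed in: every carton present lies inside the tub on its floor (centre less than 36 mm above the floor); the lid is shut within 0.05 rad; every rim section is pressed in more than 5 of 7 mm; the bolt is tight (over 0.93 of 1.0 rad) and the let-go wrench handle is straight again (bend below 0.06 rad) (all of step 2 and value of joint bolt above 0.93 rad and value of joint click below 0.06 rad); the robot touches nothing.
It fails at once if the tape is pushed over 30 mm away or tipped over (distance of tape from where it was at the start of the episode above 0.03 m or angle between tape's own z axis and vertical above 0.4 rad).
It fails at once if the jar is pushed over 30 mm away or tipped over (distance of jar from where it was at the start of the episode above 0.03 m or angle between jar's own z axis and vertical above 0.4 rad).
It fails at once if the bottle is pushed over 30 mm away or tipped over (distance of bottle from where it was at the start of the episode above 0.03 m or angle between bottle's own z axis and vertical above 0.4 rad).
Of carton1, carton2, carton3, carton4 only 2 to 4 are there at a start; the rules pass over those that are not, and their reading is None.
At some moment in a run one of carton1, carton2, carton3, carton4 may be knocked a few centimetres aside while the robot is not near it.
Once in a run the grip may slacken for a moment while it holds something.
It also fails if it takes over 210 s, if anything falls off the work surface, if the arm or the gripper's body presses on something with over 40 N, if the wrist force passes 120 N, or if a joint passes its speed limit or range.

## Working session

There is one attempt and no reset: what is moved stays moved. The work goes in short steps, Python scripts to look and compute and a shell command to move; the robot and the scene stay as the last step left them, time stands still between calls to the robot, and variables do not carry over. Pictures are saved under pics/ and viewed, and the job is handed in when it is done.

```bash
mkdir -p pics; ls; cat > h.py <<'E'
import numpy as np, cv2
from station import telemetry, vision, ctrl
def cam(n,save=None):
    c=vision.camera(n)
    if save: cv2.imwrite('pics/'+save+'.png',c['img'][:,:,::-1])
    f=192/np.tan(np.radians(c['vertical_fov']/2))
    c['K']=np.array([[f,0,c['cx']],[0,f,c['cy']],[0,0,1.]]);c['D']=np.array(c['dist'],float);c['E']=np.array(c['extrinsics'])
    return c
def ray(c,uv):
    p=cv2.undistortPoints(np.array(uv,float).reshape(-1,1,2),c['K'],c['D']).reshape(-1,2)
    d=np.c_[p,np.ones(len(p))]@c['E'][:3,:3].T
    return c['E'][:3,3],d
def plane(c,uv,z):
    o,d=ray(c,uv); return o+d*((z-o[2])/d[:,2])[:,None]
def pts(c):
    h,w=c['depth'].shape
    u,v=np.meshgrid(np.arange(w),np.arange(h))
    o,d=ray(c,np.stack([u,v],-1).reshape(-1,2))
    P=o+d*c['depth'].reshape(-1,1); P=P.reshape(h,w,3); P[c['depth']<=0]=np.nan
    return P
def proj(c,X):
    E=np.linalg.inv(c['E']); r,_=cv2.Rodrigues(E[:3,:3]); return cv2.projectPoints(np.array(X,float).reshape(-1,1,3),r,E[:3,3],c['K'],c['D'])[0].reshape(-1,2)
E
python3 - <<'E'
from h import *
print(telemetry.get_obs())
for n in('scene','top'):
    c=cam(n,n+'0'); print(n,c['vertical_fov'],c['cx'],c['cy'],c['D'],c['E'])
E
```

```text
pics
{'time_s': 0.0, 'qpos': array([-1.30160390e+00,  3.00507953e-01,  1.52153969e+00,  1.81194264e-05,
        1.32071579e+00, -6.65709717e-02]), 'joint_vel': array([-2.95052995e-04,  1.88912734e-04,  1.09067801e-03, -1.92030784e-03,
        9.84097881e-05,  5.83348666e-04]), 'tau': array([ 5.29989265e-04, -5.31807411e+01, -3.52730799e+01,  7.07955030e-02,
        2.43837159e-02, -8.14231430e-05]), 'ee_pos': array([ 0.18117519, -0.51906132,  0.22388362]), 'eef_rot': array([-3.14042564e+00, -9.53934720e-05,  3.35758844e-01]), 'force': array([-0.56852692, -0.29585775,  0.71735985]), 'moment': array([ 0.00204952, -0.01702291,  0.02534163]), 'grip_width': 0.09408118148878035}
scene 54.92473620427988 252.85806552973264 189.94909745593887 [-0.10211728  0.          0.          0.          0.        ] [[-0.69590671  0.58292307 -0.41942168  0.9694963 ]
 [ 0.71800627  0.57572036 -0.39116885  0.28876934]
 [ 0.01344825 -0.57336443 -0.81919007  0.89063858]
 [ 0.          0.          0.          1.        ]]
top 42.746257497484585 260.1734667938138 183.80142993569245 [-0.05764351  0.          0.          0.          0.        ] [[ 0.01753303 -0.98956703  0.1430024   0.39157837]
 [-0.99978444 -0.01894242 -0.00850018 -0.0664528 ]
 [ 0.01112031 -0.14282254 -0.98968584  1.30262713]
 [ 0.          0.          0.          1.        ]]
```

View pics/scene0.png

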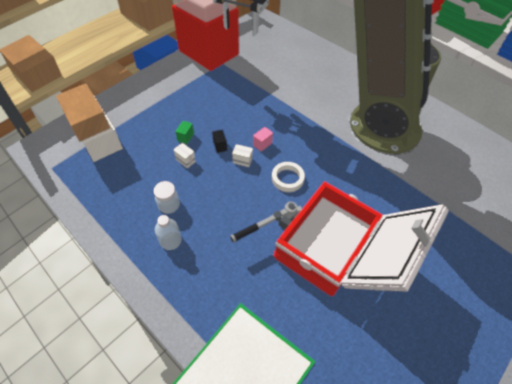

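View pics/top0.png

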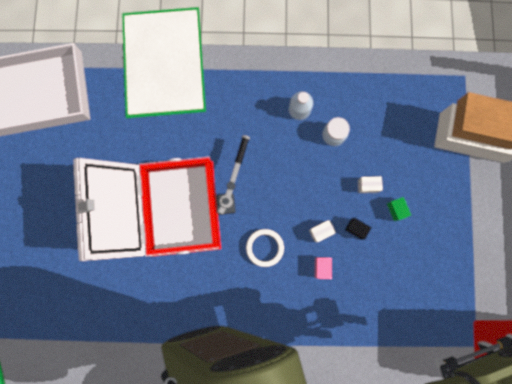

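```bash
python3 - <<'E'
from h import *
c=cam('top');
a=cv2.resize(c['img'][150:290,200:430],None,fx=3,fy=3,interpolation=cv2.INTER_CUBIC)
cv2.imwrite('pics/crop_t.png',a[:,:,::-1])
P=pts(c)
s=cam('scene'); b=cv2.resize(s['img'][100:260,130:330],None,fx=3.5,fy=3.5,interpolation=cv2.INTER_CUBIC)
cv2.imwrite('pics/crop_s.png',b[:,:,::-1])
for uv in [(370,181),(321,229),(400,208),(358,228),(323,267),(301,100),(334,124),(265,233),(150,165),(110,205),(180,205),(226,200),(243,148)]:
    print(uv,P[uv[1],uv[0]].round(3),c['img'][uv[1],uv[0]])
E
```

```text
(370, 181) [ 0.586 -0.363  0.047] [243 237 233]
(321, 229) [ 0.459 -0.234  0.052] [243 238 233]
(400, 208) [ 0.516 -0.44   0.049] [ 36 168  72]
(358, 228) [ 0.463 -0.331  0.043] [37 35 36]
(323, 267) [ 0.363 -0.24   0.05 ] [247 145 184]
(301, 100) [ 0.78  -0.176  0.108] [232 225 224]
(334, 124) [ 0.727 -0.264  0.08 ] [236 229 228]
(265, 233) [ 0.447 -0.092  0.023] [234 227 219]
(150, 165) [0.607 0.199 0.1  ] [238  23  26]
(110, 205) [0.498 0.268 0.181] [244 237 236]
(180, 205) [0.514 0.128 0.046] [239 230 230]
(226, 200) [0.524 0.007 0.091] [83 91 94]
(243, 148) [ 0.66  -0.032  0.08 ] [64 62 65]
```

View pics/crop_t.png

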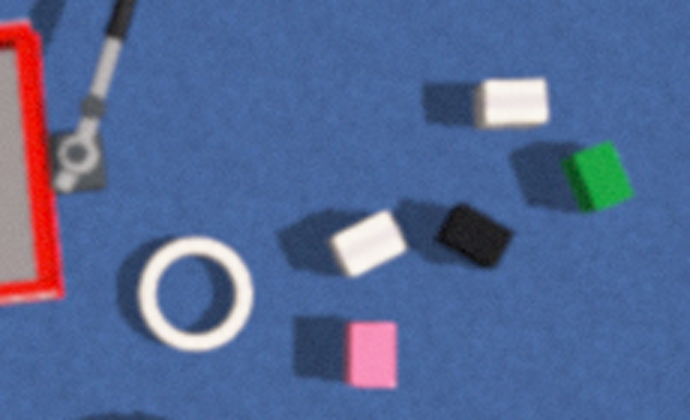

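View pics/crop_s.png

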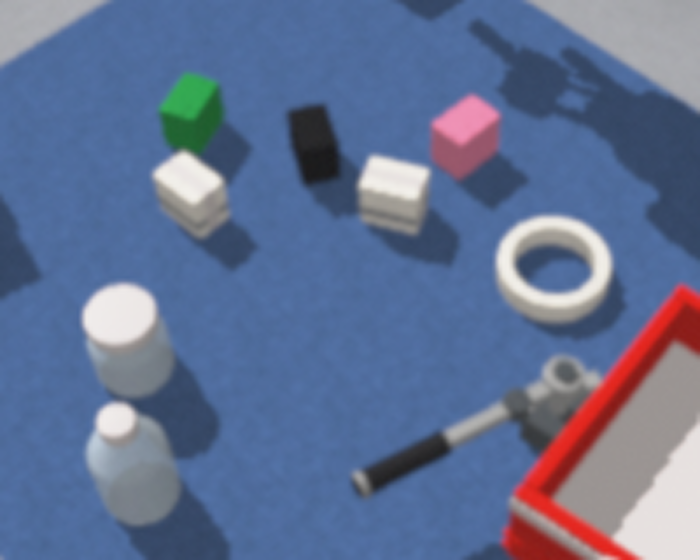

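```bash
cat >> h.py <<'E'
def cartons(c):
    P=pts(c); im=c['img'].astype(int); hsv=cv2.cvtColor(c['img'],cv2.COLOR_RGB2HSV)
    m=(P[...,2]>0.038)&(P[...,2]<0.06)&(hsv[...,1]<40)&(im.min(-1)>150)
    n,l,st,ce=cv2.connectedComponentsWithStats(m.astype(np.uint8))
    out=[]
    for i in range(1,n):
        if 100<st[i,4]<900:
            v,u=np.nonzero(l==i); X=plane(c,np.c_[u,v],0.048)[:,:2]
            r=cv2.minAreaRect((X*1000).astype(np.float32)); (cx,cy),(w,h),a=r
            if w<h: a+=90; w,h=h,w   # a = direction of long (y) axis
            out.append((ce[i].round(0),round(cx/1000,4),round(cy/1000,4),round(w,1),round(h,1),round((a+90)%180-90,1),np.nanmedian(P[l==i][:,2]).round(4)))
    return out
E
python3 - <<'E'
from h import *
for n in('top','scene'):
    c=cam(n)
    for o in cartons(c): print(n,*o)
c=cam('top')
P=pts(c);hsv=cv2.cvtColor(c['img'],cv2.COLOR_RGB2HSV)
m=((hsv[...,0]<8)|(hsv[...,0]>172))&(hsv[...,1]>150)&(P[...,2]>.085)&(P[...,2]<.115)
v,u=np.nonzero(m); X=plane(c,np.c_[u,v],0.1)[:,:2]; k=(X[:,1]>-.1)&(X[:,1]<.35)&(X[:,0]>.3); X=X[k]
print('tub',cv2.minAreaRect((X*1000).astype(np.float32)),len(X))
print(cv2.boxPoints(cv2.minAreaRect((X*1000).astype(np.float32))))
# inner floor
m=(abs(P[...,2]-.045)<.008)&(P[...,1]>.02)&(P[...,1]<.22)
m=cv2.morphologyEx(m.astype(np.uint8),cv2.MORPH_OPEN,np.ones((5,5)))
v,u=np.nonzero(m);X=P[v,u][:,:2];print('floor',cv2.minAreaRect((X*1000).astype(np.float32)))
# wrench
m=(P[...,2]>.055)&(P[...,2]<.1)&(hsv[...,2]<110)&(hsv[...,1]<60)&(P[...,1]<.03)&(P[...,1]>-.15)
n,l,st,ce=cv2.connectedComponentsWithStats(m.astype(np.uint8))
for i in range(1,n):
    if st[i,4]>20:
        v,u=np.nonzero(l==i);X=plane(c,np.c_[u,v],0.075)[:,:2];print('wr',st[i],ce[i],X.mean(0).round(4),cv2.minAreaRect((X*1000).astype(np.float32)),np.nanmedian(P[v,u][:,2]))
# lid
m=(P[...,2]>.11)&(P[...,1]>.1)&(P[...,1]<.36)&(P[...,0]>.38)&(P[...,0]<.63)
X=P[m];print(np.c_[X.min(0),X.max(0)].round(3)); 
for s in [.2,.22,.24,.26,.28,.3,.31]:
    q=X[abs(X[:,1]-s)<.005]; print(s,np.median(q[:,2]).round(3) if len(q) else None)
E
```

```text
top [61. 97.] 0.7821 0.4661 301.8 158.1 -36.8 0.0543
top [371. 183.] 0.5805 -0.3651 53.0 36.8 -88.9 0.0485
top [323. 230.] 0.4556 -0.2392 53.1 35.2 -62.9 0.0479
scene [183. 151.] 0.5825 -0.3616 55.5 38.5 -86.4 0.0456
scene [242. 151.] 0.46 -0.2361 53.1 39.5 -63.7 0.046
tub ((508.60601806640625, 124.04342651367188), (222.93043518066406, 176.04769897460938), 7.158366680145264) 1542
[[387.04077  197.49123 ]
 [408.9785    22.815744]
 [630.17126   50.595627]
 [608.2335   225.2711  ]]
floor ((509.9453430175781, 128.346923828125), (199.87777709960938, 147.26895141601562), 7.170714378356934)
wr [236 137  12  27 118] [241.62711864 149.98305085] [ 0.6553 -0.0281] ((655.3111572265625, -28.14291763305664), (14.320358276367188, 67.65078735351562), 77.61288452148438) 0.08051770438209938
wr [228 182   6   7  35] [230.48571429 185.54285714] [ 0.5631 -0.0021] ((564.4586791992188, -2.0940256118774414), (15.357486724853516, 12.632546424865723), 1.4557673931121826) 0.08188818502669926
[[0.38  0.607]
 [0.205 0.342]
 [0.11  0.292]]
0.2 None
0.22 0.12
0.24 0.139
0.26 0.168
0.28 0.201
0.3 0.229
0.31 0.237
```

Two cartons: the white blocks at top pixel (370,184) and (321,231). The possible mix-ups are:
- green block (400,208)
- black block (358,228)
- pink block (323,267)
- the white jar lid (336,130), bottle cap (301,104) and tape (265,248)

The crop shows both white blocks have the banded white and grey sides and measure 53x36 mm with tops at 48 mm, so they fit the description. The tub is at about (0.509,0.124), yaw 7.2°.

```bash
cat >> h.py <<'E'
def to(x,y,z,yaw=None):
    o=telemetry.get_obs(); p=np.array(o['ee_pos']); from scipy.spatial.transform import Rotation as R
    r=R.from_euler('xyz',o['eef_rot']).as_matrix(); d=(np.array([x,y,z])-p)@r/0.05
    cy=np.degrees(np.arctan2(r[1,0],r[0,0])); 
    t=0 if yaw is None else -(((yaw-cy)+180)%360-180)/8
    print('shift',d.round(3),'twist',round(t,2),'yaw now',cy.round(1),'w',round(o['grip_width'],4),'F',np.array(o['force']).round(1),'t',round(o['time_s'],2))
TC=np.array([.5095,.1245]);TY=np.radians(7.2)
def tub(x,y): # mm
    c,s=np.cos(TY),np.sin(TY); return TC+np.array([c*x-s*y,s*x+c*y])/1000
E
python3 -c "
from h import *
to(.5805,-.365,.16,91.1)"
```

```text
shift [ 8.556 -0.28   1.287] twist -8.98 yaw now 19.2 w 0.0939 F [ 0.6  0.1 -0.1] t 0.35
```

```bash
python3 -m creep '[[[8.55,-0.28,1.28],-9,0.7],[[8.55,-0.28,1.28],-9,0.7],[[8.55,-0.28,1.28],-9,0.7],[[8.55,-0.28,1.28],-9,0.7],[[8.55,-0.28,1.28],-9,0.7],[[8.55,-0.28,1.28],-9,0.7],[[8.55,-0.28,1.28],-9,0.7],[[8.55,-0.28,1.28],-9,0.7],[[8.55,-0.28,1.28],-9,0.7],[[8.55,-0.28,1.28],-9,0.7],[[8.55,-0.28,1.28],-9,0.7],[[8.55,-0.28,1.28],-9,0.7]]' 25
python3 - <<'E'
from h import *
s=cam('scene','s1');c=cam('top','t1')
for o in cartons(s): print(*o)
for o in cartons(c): print(*o)
to(.5815,-.364,.024,91.1)
E
```

```text
time_s: 1.55
ee_pos: [0.5794, -0.3659, 0.1608]
eef_rot: [-3.142, 0.0, 1.591]
force: [-0.0, 0.1, 0.7]
grip_width: 0.0659
[183. 151.] 0.5826 -0.3625 53.8 38.6 -86.4 0.0456
[242. 151.] 0.4598 -0.2365 52.4 39.5 -64.9 0.046
[333. 267.] 0.5649 0.1828 45.6 25.6 -75.5 0.044
[59. 89.] 0.8288 0.5226 231.6 209.3 -78.9 0.0553
[160. 180.] 0.5732 0.1743 67.0 57.3 -82.8 0.0461
[319. 229.] 0.4649 -0.2316 54.7 23.3 -44.5 0.0483
shift [0.042 0.042 2.741] twist 0.0 yaw now 91.1 w 0.0657 F [-0.2 -0.6 -0.1] t 1.65
```

View pics/s1.png

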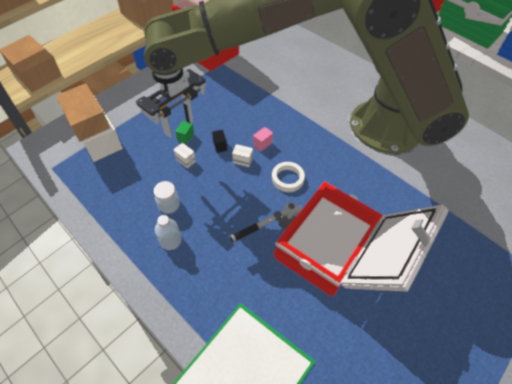

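View pics/t1.png

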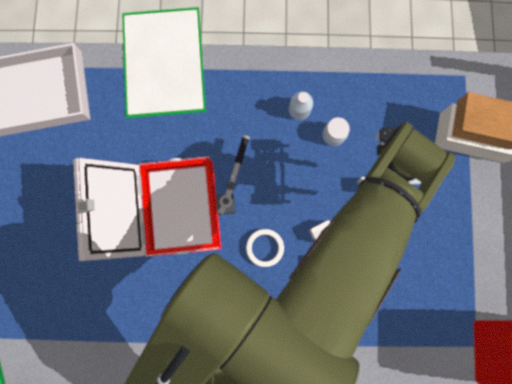

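The scene picture shows the gripper above the carton at (183,151), still in place. No carton was hiding at the arm's start. I'm going down.

```bash
python3 -m creep '[[[0.04,0.04,1],0,0.7],[[0.04,0.04,2],0,0.7],[[0.04,0.04,2.5],0,0.7],[[0.04,0.04,2.72],0,0.7],[[0.04,0.04,2.72],0,0.7],[[0.04,0.04,2.72],0,0.2],[[0.04,0.04,2.72],0,0.2],[[0.04,0.04,2.72],0,0.2],[[0.04,0.04,2.72],0,0.2],[[0.04,0.04,2.72],0,0.2],[[0.04,0.04,2.72],0,0.2]]' 25
python3 -m creep '[[[0,0,-0.6],0,0.2],[[0,0,-1.5],0,0.2],[[0,0,-2.5],0,0.2],[[0,0,-3.5],0,0.2],[[0,0,-3.5],0,0.2]]'
python3 -c "
from h import *
print(tub(-40,-15),tub(40,-15));to(*tub(40,-15),.199,97.2)"
```

```text
time_s: 2.75
ee_pos: [0.5824, -0.3633, 0.0253]
eef_rot: [3.141, 0.001, 1.592]
force: [-2.7, -0.1, 5.9]
grip_width: 0.0358
time_s: 3.25
ee_pos: [0.584, -0.3643, 0.2078]
eef_rot: [3.132, 0.007, 1.593]
force: [1.0, -0.7, -0.6]
grip_width: 0.0358
[0.47169541 0.10460495] [0.55106459 0.11463161]
shift [ 9.591 -0.451  0.104] twist -0.74 yaw now 91.2 w 0.0358 F [ 1.  -0.7 -0.6] t 3.25
```

```bash
python3 -m creep '[[[0.6,0,0],-0.1,0.2],[[1.5,-0.1,0],-0.2,0.2],[[2.4,-0.1,0.1],-0.3,0.2],[[3.3,-0.15,0.1],-0.4,0.2],[[4.2,-0.2,0.1],-0.5,0.2],[[5.1,-0.25,0.1],-0.6,0.2],[[6,-0.3,0.1],-0.74,0.2],[[6.9,-0.35,0.1],-0.74,0.2],[[7.8,-0.4,0.1],-0.74,0.2],[[8.7,-0.45,0.1],-0.74,0.2],[[9.3,-0.45,0.1],-0.74,0.2],[[9.6,-0.45,0.1],-0.74,0.2]]'
python3 -c "
from h import *
s=cam('scene','s2');to(*tub(40,-15),.0715,97.2)"
```

```text
time_s: 4.45
ee_pos: [0.5488, 0.1186, 0.194]
eef_rot: [-3.141, -0.0, 1.698]
force: [-0.1, 0.3, -0.4]
grip_width: 0.0359
shift [-0.098  0.032  2.451] twist 0.01 yaw now 97.3 w 0.0359 F [-0.   0.8 -0.3] t 4.5
```

View pics/s2.png

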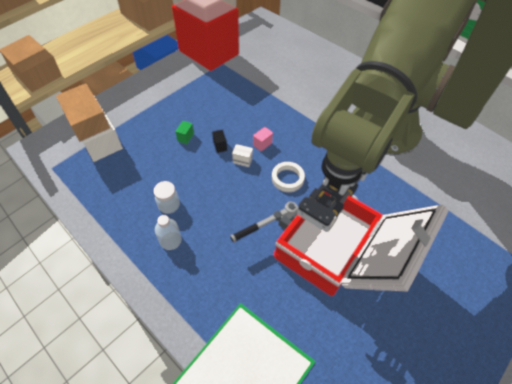

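```bash
python3 -m creep '[[[-0.1,0.03,0.6],0,0.2],[[-0.1,0.03,1.3],0,0.2],[[-0.1,0.03,1.9],0,0.2],[[-0.1,0.03,2.2],0,0.2],[[-0.1,0.03,2.44],0,0.2],[[-0.1,0.03,2.44],0,0.2],[[-0.1,0.03,2.44],0,0.62],[[-0.1,0.03,2.44],0,0.62],[[-0.1,0.03,2.44],0,0.62],[[-0.1,0.03,2.44],0,0.62]]'
python3 -m creep '[[[0,0,-1],0,0.62],[[0,0,-2],0,0.62],[[0,0,-3],0,0.62],[[0,0,-3],0,0.7]]'
python3 -c "
from h import *
s=cam('scene','s3');print(*cartons(s),sep='\n');to(.458,-.238,.16,117)"
```

```text
time_s: 5.5
ee_pos: [0.5516, 0.1115, 0.0729]
eef_rot: [3.141, -0.0, 1.696]
force: [-0.9, -0.5, -0.3]
grip_width: 0.0578
time_s: 5.9
ee_pos: [0.5534, 0.1119, 0.2297]
eef_rot: [3.13, -0.0, 1.696]
force: [0.7, -0.3, -0.5]
grip_width: 0.0633
(array([242., 151.]), 0.4599, -0.2359, 53.5, 39.5, -63.7, np.float64(0.0459))
shift [-6.703 -2.755  1.3  ] twist -2.48 yaw now 97.2 w 0.0647 F [-1.   0.3 -0.7] t 5.95
```

View pics/s3.png

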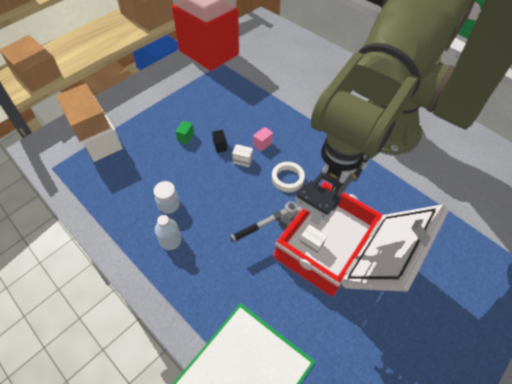

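First carton is inside the tub at pixel (313,238). The second is still at (242,151).

```bash
python3 -m creep '[[[-6.7,-2.75,1.3],-2.5,0.7],[[-6.7,-2.75,1.3],-2.5,0.7],[[-6.7,-2.75,1.3],-2.5,0.7],[[-6.7,-2.75,1.3],-2.5,0.7],[[-6.7,-2.75,1.3],-2.5,0.7],[[-6.7,-2.75,1.3],-2.5,0.7],[[-6.7,-2.75,1.3],-2.5,0.7],[[-6.7,-2.75,1.3],-2.5,0.7],[[-6.7,-2.75,1.3],-2.5,0.7],[[-6.7,-2.75,1.3],-2.5,0.7],[[-6.7,-2.75,1.3],-2.5,0.7]]'
python3 -c "
from h import *
s=cam('scene','s4');print(*cartons(s),sep='\n');to(.458,-.238,.024,117)"
```

```text
time_s: 7.05
ee_pos: [0.457, -0.237, 0.1572]
eef_rot: [-3.141, -0.0, 2.046]
force: [0.7, 0.2, 1.6]
grip_width: 0.0658
(array([242., 151.]), 0.46, -0.2361, 53.1, 39.5, -63.7, np.float64(0.0459))
(array([353., 238.]), 0.4649, 0.1761, 50.3, 23.2, -46.0, np.float64(0.0441))
(array([326., 264.]), 0.5741, 0.1588, 97.1, 24.4, -72.4, np.float64(0.044))
shift [-0.027  0.007  2.667] twist 0.03 yaw now 117.2 w 0.0656 F [-0.5 -0.6  0.1] t 7.1
```

View pics/s4.png

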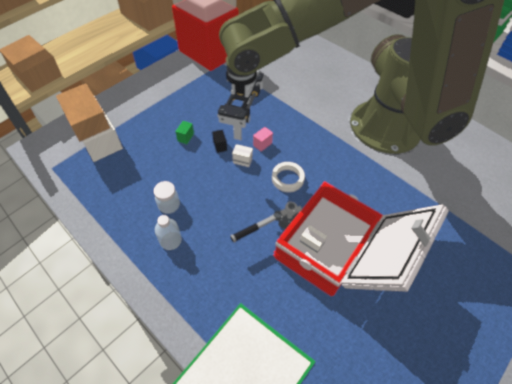

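Gripper is over the carton at (242,151). The tub carton at (312,238) stands still. I'm going down to grasp.

```bash
python3 -m creep '[[[-0.03,0,1],0,0.7],[[-0.03,0,2],0,0.7],[[-0.03,0,2.5],0,0.7],[[-0.03,0,2.66],0,0.7],[[-0.03,0,2.66],0,0.7],[[-0.03,0,2.66],0,0.2],[[-0.03,0,2.66],0,0.2],[[-0.03,0,2.66],0,0.2],[[-0.03,0,2.66],0,0.2],[[-0.03,0,2.66],0,0.2],[[-0.03,0,2.66],0,0.2]]' 25
python3 -m creep '[[[0,0,-0.6],0,0.2],[[0,0,-1.5],0,0.2],[[0,0,-2.5],0,0.2],[[0,0,-3.5],0,0.2],[[0,0,-3.5],0,0.2]]'
python3 -c "
from h import *
to(*tub(-40,-15),.199,97.2)"
```

```text
time_s: 8.2
ee_pos: [0.4577, -0.2396, 0.0251]
eef_rot: [3.141, 0.001, 2.045]
force: [-2.2, 1.1, 6.8]
grip_width: 0.0361
time_s: 8.7
ee_pos: [0.4593, -0.2405, 0.206]
eef_rot: [3.136, 0.009, 2.045]
force: [-0.1, 0.3, -1.6]
grip_width: 0.036
shift [6.029 3.371 0.105] twist 2.49 yaw now 117.2 w 0.036 F [-0.1  0.3 -1.6] t 8.7
```

```bash
python3 -m creep '[[[0.6,0.3,0],0.3,0.2],[[1.3,0.7,0],0.6,0.2],[[2.0,1.1,0.1],0.9,0.2],[[2.7,1.5,0.1],1.2,0.2],[[3.4,1.9,0.1],1.5,0.2],[[4.1,2.3,0.1],1.8,0.2],[[4.8,2.7,0.1],2.1,0.2],[[5.4,3.0,0.1],2.49,0.2],[[5.8,3.2,0.1],2.49,0.2],[[6.03,3.37,0.1],2.49,0.2],[[6.03,3.37,0.1],2.49,0.2],[[6.03,3.37,0.1],2.49,0.2]]'
python3 -c "
from h import *
s=cam('scene','s5');to(*tub(-40,-15),.0715,97.2)"
```

```text
time_s: 9.9
ee_pos: [0.4697, 0.1052, 0.1941]
eef_rot: [-3.141, 0.0, 1.697]
force: [0.4, 0.8, 0.5]
grip_width: 0.0361
shift [-0.012  0.038  2.454] twist 0.0 yaw now 97.2 w 0.0362 F [-0.2  0.1 -1. ] t 9.95
```

View pics/s5.png

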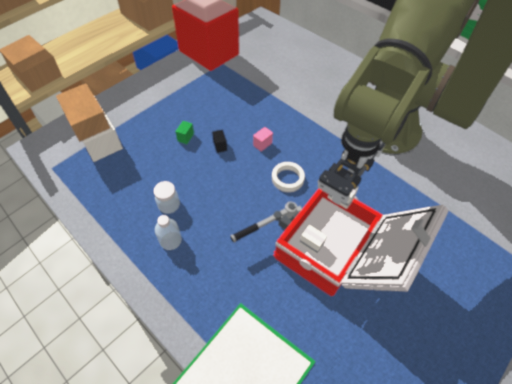

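The held carton is just in view at (338,200), over the -x half of the tub. Lowering it now.

```bash
python3 -m creep '[[[-0.01,0.03,0.6],0,0.2],[[-0.01,0.03,1.3],0,0.2],[[-0.01,0.03,1.9],0,0.2],[[-0.01,0.03,2.2],0,0.2],[[-0.01,0.03,2.44],0,0.2],[[-0.01,0.03,2.44],0,0.2],[[-0.01,0.03,2.44],0,0.62],[[-0.01,0.03,2.44],0,0.62],[[-0.01,0.03,2.44],0,0.62],[[-0.01,0.03,2.44],0,0.62]]'
python3 -m creep '[[[0,0,-1],0,0.62],[[0,0,-2],0,0.62],[[0,0,-3],0,0.62],[[0,0,-4],0,0.2],[[0,0,-4.8],0,0],[[0,0,-4.8],0,0]]'
python3 -m creep '[[[-2,-1,-4],0,0],[[-2,-2,-4],0,0],[[-2,-3,-4],0,0],[[-2,-4,-4],0,0],[[-2,-4,-4],0,0],[[-2,-4,-4],0,0]]'
python3 -c "
from h import *
s=cam('scene','s6');cam('top','t6');to(.5,0,.3,97.2)"
```

```text
time_s: 10.95
ee_pos: [0.4715, 0.1056, 0.073]
eef_rot: [3.141, -0.0, 1.697]
force: [-0.6, -0.4, 0.2]
grip_width: 0.0583
time_s: 11.55
ee_pos: [0.4723, 0.1057, 0.318]
eef_rot: [3.132, -0.0, 1.697]
force: [0.8, -0.5, -0.6]
grip_width: 0.0377
time_s: 12.15
ee_pos: [0.2934, -0.0148, 0.5064]
eef_rot: [-3.141, -0.0, 1.698]
force: [0.1, -0.4, 0.6]
grip_width: 0.0003
shift [-0.201  4.129  4.221] twist -0.01 yaw now 97.1 w 0.0007 F [0.9 1.1 0.1] t 12.25
```

View pics/s6.png

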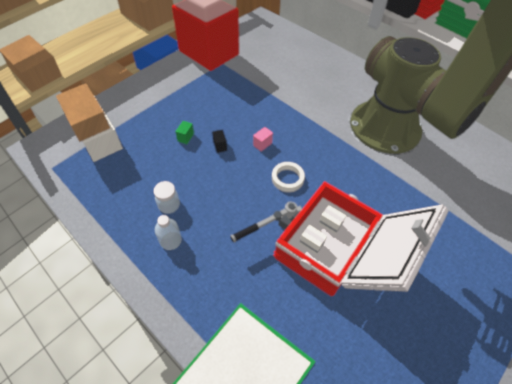

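View pics/t6.png

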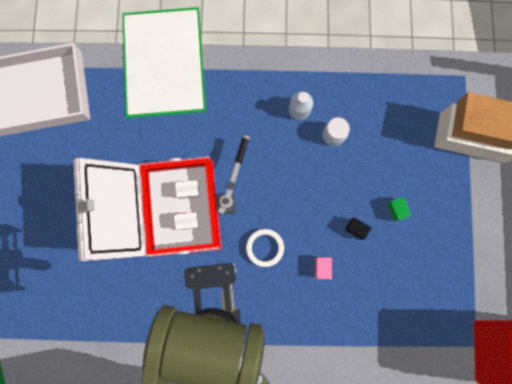

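Both cartons stand apart in the tub: scene (313,238) and (333,219), top (187,190) and (186,222). Next I'm measuring the lid.

```bash
python3 - <<'E'
from h import *
for n in('top','scene'):
    c=cam(n);P=pts(c);c_,s_=np.cos(TY),np.sin(TY)
    d=P[...,:2]-TC; T=np.stack([d[...,0]*c_+d[...,1]*s_,-d[...,0]*s_+d[...,1]*c_,P[...,2]],-1)*1000
    m=(abs(T[...,0])<120)&(T[...,1]>85)&(T[...,1]<260)&(T[...,2]>103)&(T[...,2]<330)
    X=T[m];print(n,X.min(0).round(),X.max(0).round())
    # inner-face plane fit via robust line away from hasp
    Y=X[abs(X[:,0])>45];
    for z in range(110,300,15):
        q=Y[abs(Y[:,2]-z)<6]; print(z,len(q),np.median(q[:,1]).round(1) if len(q) else '')
    q=X[abs(X[:,0])<30]
    for z in range(200,310,12):
        k=q[abs(q[:,2]-z)<6]; print(' mid',z,len(k),np.percentile(k[:,1],[5,50,95]).round(1) if len(k) else '', np.percentile(k[:,0],[5,95]).round(0) if len(k) else '')
    q=T[(abs(T[...,0])<95)&(abs(T[...,1])<70)&(T[...,2]>70)&(T[...,2]<120)]; print('in tub',len(q),np.median(q,0) if len(q) else '')
E
```

```text
top [-115.   85.  103.] [111. 208. 291.]
110 259 95.6
125 292 107.2
140 265 117.6
155 291 128.1
170 256 138.0
185 298 147.1
200 324 157.9
215 351 168.2
230 377 179.4
245 297 190.2
260 0 
275 0 
290 0 
 mid 200 140 [152.6 157.9 163.3] [-26.  27.]
 mid 212 131 [160.9 165.9 170.9] [-26.  26.]
 mid 224 70 [169.9 174.6 178.2] [-28.  28.]
 mid 236 193 [178.8 192.2 204.6] [-28.  27.]
 mid 248 71 [186.1 190.9 195.1] [-25.  25.]
 mid 260 61 [172.6 179.2 186.4] [-12.  10.]
 mid 272 24 [150.8 152.7 163.3] [-13.  10.]
 mid 284 78 [152.8 158.1 163.9] [-13.  10.]
 mid 296 3 [159.6 160.2 161.1] [-8.  9.]
 mid 308 0  
in tub 673 [ 21.97523488 -19.472924    92.96631102]
scene [-113.   88.  103.] [114. 206. 288.]
110 202 97.2
125 199 107.9
140 230 118.2
155 228 129.0
170 256 138.9
185 270 149.4
200 231 160.1
215 257 170.5
230 475 183.5
245 188 189.5
260 0 
275 0 
290 0 
 mid 200 96 [155.  158.9 162.9] [-27.  27.]
 mid 212 107 [162.8 166.9 171.2] [-23.  27.]
 mid 224 79 [171.1 174.9 178.7] [-17.  28.]
 mid 236 216 [179.5 194.3 204. ] [-27.  28.]
 mid 248 74 [184.9 190.1 195.9] [-12.  14.]
 mid 260 98 [167.7 176.2 184.3] [-12.  11.]
 mid 272 50 [151.8 155.3 166.5] [-9. 12.]
 mid 284 57 [156.1 159.8 163.8] [-11.  11.]
 mid 296 0  
 mid 308 0  
in tub 727 [ 23.68394916 -16.95019375  91.34210286]
```

```bash
python3 - <<'E'
from h import *
print(tub(-45,238)); to(*tub(-45,238),.40,97.2)
E
```

```text
[0.43502553 0.3549833 ]
shift [6.986 3.7   2.122] twist -0.0 yaw now 97.2 w 0.0006 F [-0.   0.  -1.1] t 12.35
```

```bash
python3 -m creep '[[[1,0.5,0],0,0],[[2,1,0],0,0],[[3,1.5,0],0,0],[[4,2,0],0,0],[[5,2.5,0.5],0,0],[[6,3.1,1],0,0],[[7,3.7,2],0,0],[[7,3.7,2.1],0,0],[[7,3.7,2.1],0,0],[[7,3.7,2.1],0,0]]'
python3 - <<'E'
from h import *
cam('scene','s7'); to(*tub(-45,238),.235,97.2)
E
```

```text
time_s: 13.35
ee_pos: [0.4345, 0.3585, 0.3949]
eef_rot: [-3.133, 0.004, 1.7]
force: [0.3, -0.1, -0.1]
grip_width: 0.0003
shift [-0.039  0.025  3.251] twist 0.02 yaw now 97.3 w 0.0007 F [0.7 0.4 0.6] t 13.4
```

View pics/s7.png

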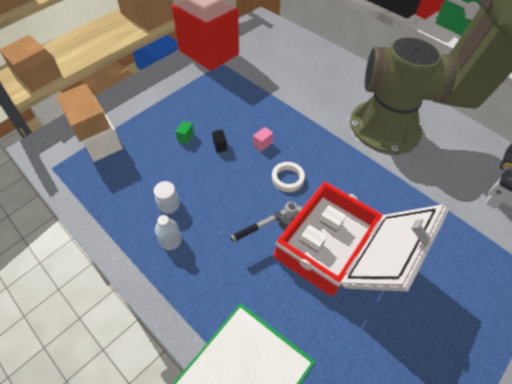

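Gripper is outside the picture at right, behind the lid. The scene is unchanged.

```bash
python3 -m creep '[[[0,0,1],0,0],[[0,0,2],0,0],[[0,0,2.9],0,0],[[0,0,3.2],0,0],[[0,0,3.2],0,0],[[0,0,3.2],0,0]]'
python3 -m creep '[[[-0.2,0,0],0,0],[[-0.4,0,0],0,0],[[-0.6,0,0],0,0],[[-0.8,0,-0.05],0,0],[[-1,0,-0.1],0,0],[[-1.2,0,-0.15],0,0],[[-1.4,0,-0.2],0,0],[[-1.6,0,-0.25],0,0],[[-1.8,0,-0.25],0,0],[[-2,0,-0.25],0,0],[[-2.2,0,-0.25],0,0],[[-2.4,0,-0.25],0,0]]'
python3 - <<'E'
from h import *
cam('scene','s8'); to(*tub(-45,79),.249,97.2)
E
```

```text
time_s: 14.0
ee_pos: [0.4348, 0.356, 0.2426]
eef_rot: [3.14, -0.001, 1.697]
force: [-0.9, 0.1, 0.6]
grip_width: 0.0005
time_s: 15.2
ee_pos: [0.4497, 0.2361, 0.2536]
eef_rot: [-3.142, 0.0, 1.697]
force: [0.7, 3.8, 3.0]
grip_width: 0.0008
shift [-0.763  0.006  0.092] twist -0.0 yaw now 97.2 w 0.0003 F [1.6 1.3 0.1] t 15.25
```

View pics/s8.png

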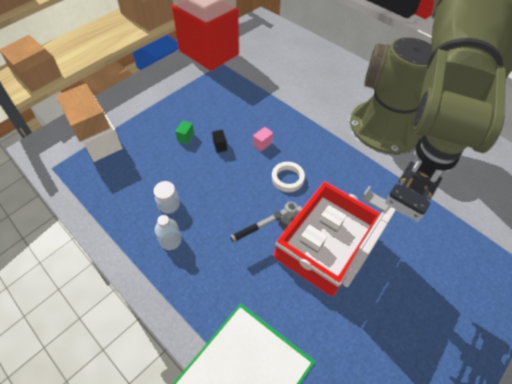

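The lid stands near vertical (edge on, about (375,245)), with the fingers behind it at (415,205). I'll carry on over the arc.

```bash
python3 -m creep '[[[-0.3,0,0.03],0,0],[[-0.6,0,0.07],0,0],[[-0.9,0,0.13],0,0],[[-1.2,0,0.2],0,0],[[-1.45,0,0.28],0,0],[[-1.75,0,0.45],0,0],[[-2.05,0,0.63],0,0],[[-2.3,0,0.87],0,0],[[-2.5,0,1.1],0,0],[[-2.7,0,1.4],0,0],[[-2.85,0,1.7],0,0],[[-2.95,0,1.95],0,0]]'
python3 - <<'E'
from h import *
cam('scene','s9'); to(*tub(-45,-40),.14,97.2)
E
```

```text
time_s: 16.45
ee_pos: [0.4681, 0.0898, 0.1547]
eef_rot: [-3.141, 0.0, 1.697]
force: [-0.3, 1.0, 0.8]
grip_width: 0.0006
shift [-0.21   0.024  0.26 ] twist 0.0 yaw now 97.2 w 0.0003 F [-1.  -0.4 -2.2] t 16.5
```

View pics/s9.png

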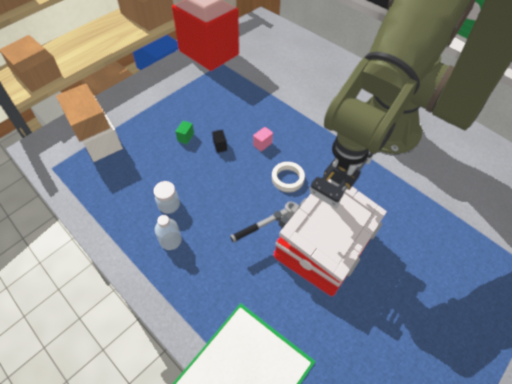

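Lid is nearly shut at (330,235). I'll press it down, lift off and look at the height.

```bash
python3 -m creep '[[[-0.1,0,0.15],0,0],[[-0.15,0,0.3],0,0],[[-0.15,0,0.4],0,0],[[-0.15,0,0.42],0,0],[[-0.15,0,0.42],0,0],[[-0.15,0,0.42],0,0]]'
python3 -m creep '[[[0,0,-0.5],0,0],[[0,0,-1],0,0],[[0,0,-1],0,0]]'
python3 - <<'E'
from h import *
to(*tub(0,-74),.16,97.2)
for i,(x,y) in enumerate([(-95,-72),(-95,72),(95,-72),(95,72),(0,-74),(0,74)]): print('rim',i+1,tub(x,y).round(4))
E
```

```text
time_s: 17.1
ee_pos: [0.4693, 0.0834, 0.1354]
eef_rot: [3.141, -0.0, 1.697]
force: [1.1, -0.1, -0.5]
grip_width: 0.0005
time_s: 17.4
ee_pos: [0.4704, 0.0835, 0.1882]
eef_rot: [3.136, 0.0, 1.697]
force: [-0.0, -0.5, 0.2]
grip_width: 0.0001
shift [-0.764  0.875  0.569] twist 0.01 yaw now 97.3 w 0.0001 F [-0.  -0.5  0.2] t 17.4
rim 1 [0.4243 0.0412]
rim 2 [0.4062 0.184 ]
rim 3 [0.6128 0.065 ]
rim 4 [0.5947 0.2078]
rim 5 [0.5188 0.0511]
rim 6 [0.5002 0.1979]
```

```bash
python3 -m creep '[[[-0.4,0.45,0.2],0,0],[[-0.76,0.87,0.5],0,0],[[-0.76,0.87,0.6],0,0],[[-0.76,0.87,0.8],0,0],[[-0.76,0.87,1.0],0,0],[[-0.76,0.87,1.1],0,0],[[-0.76,0.87,1.15],0,0],[[-0.76,0.87,1.18],0,0],[[-0.76,0.87,1.18],0,0]]'
python3 -c "
from h import *
to(*tub(0,-74),.133,97.2);print(telemetry.get_obs()['ee_pos'])"
```

```text
time_s: 18.3
ee_pos: [0.5176, 0.0513, 0.131]
eef_rot: [3.137, 0.001, 1.698]
force: [-22.2, -4.5, 55.3]
grip_width: 0.0011
shift [-0.007  0.023 -0.041] twist 0.01 yaw now 97.3 w 0.0011 F [-22.2  -4.5  55.3] t 18.3
[0.51759264 0.05129669 0.13095353]
```

```bash
python3 -m creep '[[[0,0,-0.6],0,0],[[0.04,-0.6,-0.6],0,0],[[0.04,-1.4,-0.6],0,0],[[0.04,-1.9,-0.6],0,0],[[0.04,-1.9,-0.5],0,0],[[0.04,-1.9,-0.3],0,0],[[0.04,-1.9,-0.15],0,0],[[0.04,-1.9,-0.05],0,0],[[0.04,-1.9,-0.03],0,0],[[0.04,-1.9,-0.03],0,0]]'
python3 -c "
from h import *
to(*tub(-95,-72),.133,97.2);print(telemetry.get_obs()['ee_pos'])"
```

```text
time_s: 19.3
ee_pos: [0.4237, 0.041, 0.1303]
eef_rot: [3.14, 0.001, 1.698]
force: [-24.4, -2.7, 59.3]
grip_width: 0.0009
shift [ 0.001  0.011 -0.054] twist 0.01 yaw now 97.3 w 0.0009 F [-24.4  -2.7  59.3] t 19.3
[0.42372389 0.04101962 0.1302818 ]
```

```bash
python3 -m creep '[[[0,0,-0.6],0,0],[[0.9,0,-0.6],0,0],[[1.8,0,-0.6],0,0],[[2.6,0,-0.6],0,0],[[2.88,0,-0.6],0,0],[[2.88,0,-0.5],0,0],[[2.88,0,-0.3],0,0],[[2.88,0,-0.15],0,0],[[2.88,0,-0.05],0,0],[[2.88,0,-0.02],0,0],[[2.88,0,-0.02],0,0]]'
python3 -m creep '[[[0,0,-0.6],0,0],[[0,0.9,-0.6],0,0],[[0.04,1.6,-0.6],0,0],[[0.04,1.9,-0.6],0,0],[[0.04,1.9,-0.5],0,0],[[0.04,1.9,-0.3],0,0],[[0.04,1.9,-0.15],0,0],[[0.04,1.9,-0.05],0,0],[[0.04,1.9,0],0,0],[[0.04,1.9,0],0,0]]'
python3 -c "
from h import *
to(*tub(0,74),.133,97.2);print(telemetry.get_obs()['ee_pos'])"
```

```text
time_s: 20.4
ee_pos: [0.4051, 0.1838, 0.1311]
eef_rot: [3.14, -0.002, 1.696]
force: [-20.3, 0.4, 49.9]
grip_width: 0.0006
time_s: 21.4
ee_pos: [0.4982, 0.1974, 0.1319]
eef_rot: [3.139, 0.0, 1.697]
force: [-15.7, -9.1, 41.7]
grip_width: 0.0004
shift [ 0.006  0.042 -0.023] twist 0.01 yaw now 97.3 w 0.0004 F [-15.7  -9.1  41.7] t 21.4
[0.49818737 0.19735109 0.13185322]
```

```bash
python3 -m creep '[[[0,0,-0.6],0,0],[[0,0.9,-0.6],0,0],[[-0.04,1.6,-0.6],0,0],[[-0.04,1.92,-0.6],0,0],[[-0.04,1.92,-0.5],0,0],[[-0.04,1.92,-0.3],0,0],[[-0.04,1.92,-0.15],0,0],[[-0.04,1.92,-0.05],0,0],[[-0.04,1.92,0],0,0],[[-0.04,1.92,0],0,0]]'
python3 -m creep '[[[0,0,-0.6],0,0],[[-0.9,0,-0.6],0,0],[[-1.8,0,-0.6],0,0],[[-2.6,0,-0.6],0,0],[[-2.88,0,-0.6],0,0],[[-2.88,0,-0.5],0,0],[[-2.88,0,-0.3],0,0],[[-2.88,0,-0.15],0,0],[[-2.88,0,-0.05],0,0],[[-2.88,0,0],0,0],[[-2.88,0,0],0,0]]'
python3 -c "
from h import *
to(*tub(95,-72),.133,97.2);print(telemetry.get_obs()['ee_pos'])"
```

```text
time_s: 22.4
ee_pos: [0.593, 0.2078, 0.1319]
eef_rot: [3.14, 0.0, 1.698]
force: [-16.8, -6.0, 33.6]
grip_width: 0.0002
time_s: 23.5
ee_pos: [0.6121, 0.0667, 0.1316]
eef_rot: [3.14, 0.0, 1.699]
force: [-15.4, -2.0, 33.4]
grip_width: 0.0006
shift [-0.037  0.009 -0.028] twist 0.02 yaw now 97.4 w 0.0006 F [-15.4  -2.   33.4] t 23.5
[0.61207295 0.06674643 0.13158776]
```

```bash
python3 -m creep '[[[0,0,-1],0,0],[[0,0,-2],0,0],[[-1,-1,-3],0,0],[[-2,-2,-3],0,0],[[-3,-3,-3],0,0],[[-3,-4,-3],0,0],[[-3,-4.5,-3],0,0],[[-3,-4.5,-3],0,0],[[-3,-4.5,-3],0,0]]'
python3 - <<'E'
from h import *
for n in('top','scene'):
    c=cam(n,n+'10');P=pts(c);c_,s_=np.cos(TY),np.sin(TY)
    d=P[...,:2]-TC; T=np.stack([d[...,0]*c_+d[...,1]*s_,-d[...,0]*s_+d[...,1]*c_,P[...,2]],-1)*1000
    for x,y in [(0,0),(-95,-72),(-95,72),(95,-72),(95,72),(0,-74),(0,74)]:
        q=T[np.hypot(T[...,0]-x,T[...,1]-y)<9]; print(n,x,y,len(q),np.median(q[:,2]).round(1) if len(q) else '')
E
```

```text
time_s: 24.4
ee_pos: [0.4056, -0.1122, 0.2786]
eef_rot: [3.141, 0.0, 1.697]
force: [0.3, 0.3, 0.9]
grip_width: 0.0004
top 0 0 42 113.7
top -95 -72 42 113.0
top -95 72 45 113.6
top 95 -72 42 113.7
top 95 72 44 114.6
top 0 -74 43 114.1
top 0 74 40 113.9
scene 0 0 38 112.9
scene -95 -72 28 112.7
scene -95 72 32 112.7
scene 95 -72 40 112.5
scene 95 72 45 112.0
scene 0 -74 34 112.5
scene 0 74 40 111.9
```

View pics/scene10.png

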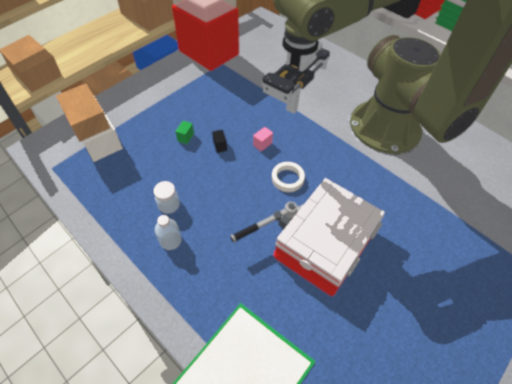

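View pics/top10.png

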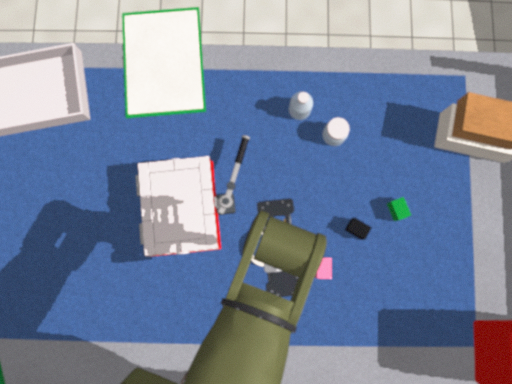

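All six sections and the middle read 112–114.6 mm in both views, so they are flush. The wrench is unmoved, grip at top pixel (242,150). Next: bring the closed fingers in between grip and tub.

```bash
cat >> h.py <<'E'
B=tub(0,-118)
def arc(phi,off,r=.135):
    f=np.radians(phi); return B+r*np.array([np.cos(f),np.sin(f)])+off*np.array([-np.sin(f),np.cos(f)])
E
python3 - <<'E'
from h import *
c=cam('top');P=pts(c);hsv=cv2.cvtColor(c['img'],cv2.COLOR_RGB2HSV)
m=(P[...,2]>.055)&(P[...,2]<.1)&(hsv[...,2]<110)&(hsv[...,1]<60)&(P[...,1]<.03)&(P[...,1]>-.15)&(P[...,0]>.6)
v,u=np.nonzero(m);X=plane(c,np.c_[u,v],0.078)[:,:2];g=np.median(X,0);print(g,B,np.degrees(np.arctan2(*(g-B)[::-1])),np.hypot(*(g-B)))
p=arc(-15,.027); print(p); to(*p,.17,75)
E
```

```text
[ 0.65457455 -0.02873459] [0.52428932 0.00743047] -15.513786014284209 0.13521151003132692
[ 0.66167742 -0.00143011]
shift [1.535 5.305 2.166] twist 2.79 yaw now 97.3 w 0.0 F [0.1 0.6 0.3] t 24.55
```

```bash
python3 -m creep '[[[1.53,5.3,0],2.8,0],[[1.53,5.3,0],2.8,0],[[1.53,5.3,0],2.8,0],[[1.53,5.3,0],2.8,0],[[1.53,5.3,0],2.8,0],[[1.53,5.3,0],2.8,0],[[1.53,5.3,0],2.8,0],[[1.53,5.3,1],2.8,0],[[1.53,5.3,2.1],2.8,0],[[1.53,5.3,2.1],2.8,0],[[1.53,5.3,2.1],2.8,0]]'
python3 - <<'E'
from h import *
cam('scene','s11'); to(*arc(-15,.027),.071,75)
E
```

```text
time_s: 25.65
ee_pos: [0.6609, -0.0023, 0.1737]
eef_rot: [-3.14, 0.0, 1.307]
force: [0.2, 0.4, 1.0]
grip_width: -0.0004
shift [ 0.018 -0.01   2.095] twist -0.02 yaw now 74.9 w 0.0005 F [ 0.  -0.2  0.7] t 25.7
```

View pics/s11.png

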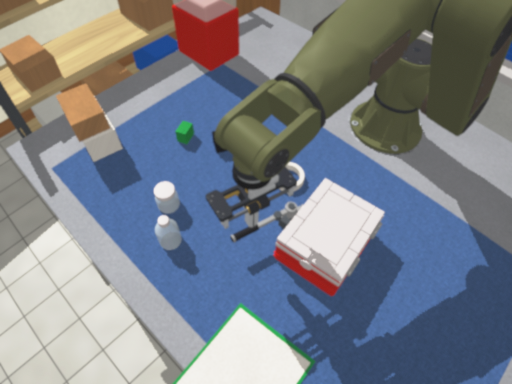

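Fingers are above the handle region at (253,222), and their height explains the offset from the handle. I'm going down next to the grip.

```bash
python3 -m creep '[[[0.02,0,0.6],0,0],[[0.02,0,1.2],0,0],[[0.02,0,1.7],0,0],[[0.02,0,2.05],0,0],[[0.02,0,2.07],0,0],[[0.02,0,2.07],0,0]]'
python3 - <<'E'
from h import *
cam('scene','s12'); cam('top','t12')
o=telemetry.get_obs();p0=np.array(o['ee_pos']);from scipy.spatial.transform import Rotation as R
r=R.from_euler('xyz',o['eef_rot']).as_matrix();print(p0,o['force'])
for ph in list(range(-15,-80,-8))+[-75,-79,-83]:
    d=(np.r_[arc(ph,.0175),.071]-p0)@r/.05; print(ph,d.round(2),round((-15-ph)/8,2))
E
```

```text
time_s: 26.3
ee_pos: [0.6625, -0.0018, 0.0727]
eef_rot: [3.138, -0.001, 1.306]
force: [-0.1, -0.8, 0.7]
grip_width: 0.0006
[ 0.66248528 -0.00183039  0.07275216] [ 0.96146233 -0.10765179 -0.35424874]
-15 [-0.19 -0.02  0.03] 0.0
-23 [-0.57  0.01  0.03] 1.0
-31 [-0.94 -0.02  0.03] 2.0
-39 [-1.32 -0.11  0.03] 3.0
-47 [-1.67 -0.24  0.03] 4.0
-55 [-2.01 -0.42  0.03] 5.0
-63 [-2.31 -0.64  0.03] 6.0
-71 [-2.58 -0.91  0.03] 7.0
-79 [-2.81 -1.21  0.03] 8.0
-75 [-2.7  -1.06  0.03] 7.5
-79 [-2.81 -1.21  0.03] 8.0
-83 [-2.91 -1.37  0.03] 8.5
```

View pics/s12.png

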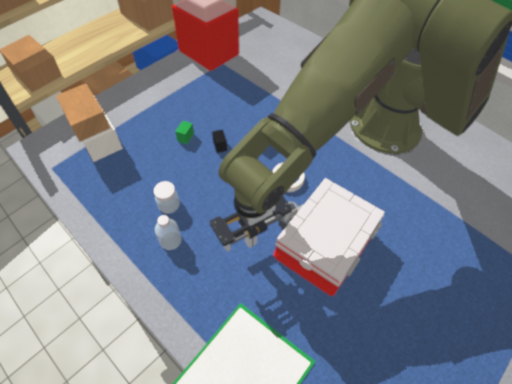

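View pics/t12.png

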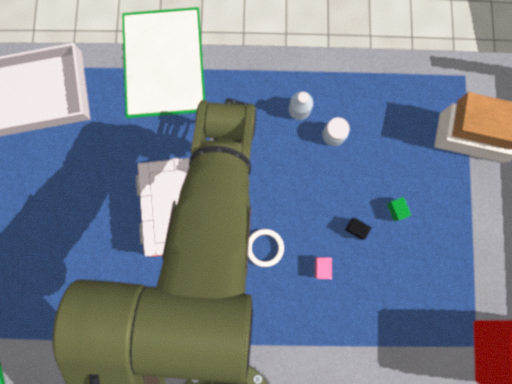

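Fingers at (252,240) are on the tub side of the handle, whose end is at (227,243). Pushing along the arc now.

```bash
python3 -m creep '[[[-0.19,-0.02,0.03],0,0],[[-0.38,0,0.03],0.5,0],[[-0.57,0.01,0.03],1,0],[[-0.76,0,0.03],1.5,0],[[-0.94,-0.02,0.03],2,0],[[-1.13,-0.06,0.03],2.5,0],[[-1.32,-0.11,0.03],3,0],[[-1.5,-0.17,0.03],3.5,0],[[-1.67,-0.24,0.03],4,0],[[-1.84,-0.33,0.03],4.5,0],[[-2.01,-0.42,0.03],5,0],[[-2.16,-0.53,0.03],5.5,0]]'
python3 - <<'E'
from h import *
cam('scene','s13')
o=telemetry.get_obs();p0=np.array(o['ee_pos']);from scipy.spatial.transform import Rotation as R
r=R.from_euler('xyz',o['eef_rot']).as_matrix();print(p0,o['force'],o['eef_rot'])
K=B+.042*np.array([np.cos(np.radians(-69.8)),np.sin(np.radians(-69.8))])
for ph in [-59,-63,-67,-69.8]:
    d=(np.r_[arc(ph,.0175),.071]-p0)@r/.05; print(ph,d.round(2),round((-59-ph)/8,2))
for cl in [.05,.1,.15,.2,.25,.3]:
    f=np.radians(-69.8)-cl; q=K+.093*np.array([np.cos(f),np.sin(f)])+.0175*np.array([-np.sin(f),np.cos(f)])
    d=(np.r_[q,.071]-p0)@r/.05; print('click',cl,d.round(2),round((10.8+np.degrees(cl))/8,2))
E
```

```text
time_s: 27.6
ee_pos: [0.6076, -0.0999, 0.0697]
eef_rot: [3.14, -0.002, 0.535]
force: [2.6, 0.4, 0.9]
grip_width: 0.0002
[ 0.60681891 -0.10066815  0.06963   ] [ 0.13962109 -0.13463722  0.22827988] [ 3.14059631e+00 -1.13791785e-03  5.30264120e-01]
-59 [ 0.05 -0.   -0.03] 0.0
-63 [-0.14  0.02 -0.03] 0.5
-67 [-0.33  0.02 -0.03] 1.0
-69.8 [-0.46  0.02 -0.03] 1.35
click 0.05 [-0.56  0.02 -0.03] 1.71
click 0.1 [-0.65  0.01 -0.03] 2.07
click 0.15 [-0.75  0.   -0.03] 2.42
click 0.2 [-0.84 -0.02 -0.03] 2.78
click 0.25 [-0.93 -0.04 -0.03] 3.14
click 0.3 [-1.02 -0.06 -0.03] 3.5
```

View pics/s13.png

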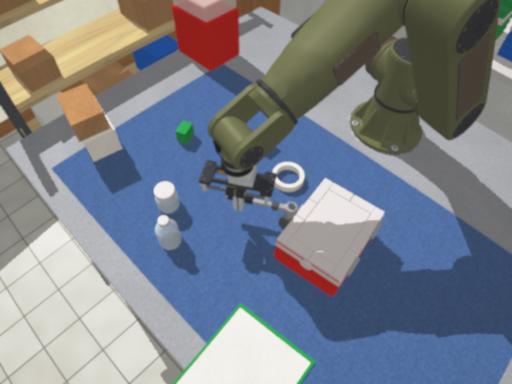

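The handle has turned with the fingers: it now runs from (290,210) to (240,200). On to tight, then trip.

```bash
python3 -m creep '[[[-0.14,0.02,-0.02],0.5,0],[[-0.33,0.02,-0.02],1,0],[[-0.46,0.02,-0.02],1.35,0],[[-0.56,0.02,-0.02],1.7,0],[[-0.65,0.01,-0.02],2.05,0],[[-0.75,0,-0.02],2.4,0],[[-0.84,-0.02,-0.02],2.8,0],[[-0.93,-0.04,-0.02],3.1,0],[[-1.0,-0.06,-0.02],3.4,0],[[-1.0,-0.06,-0.02],3.4,0],[[-1.0,-0.06,-0.02],3.4,0],[[-1.0,-0.06,-0.02],3.4,0]]'
python3 - <<'E'
from h import *
cam('scene','s14')
o=telemetry.get_obs();print(o['ee_pos'],o['force'],o['eef_rot'])
E
```

```text
time_s: 28.85
ee_pos: [0.5651, -0.1232, 0.0712]
eef_rot: [3.139, -0.006, 0.065]
force: [12.0, -2.4, -1.3]
grip_width: 0.0005
[ 0.56507254 -0.1231678   0.0711707 ] [12.48305818 -3.70411716 -2.02143081] [ 3.13931523 -0.0060179   0.06498128]
```

View pics/s14.png

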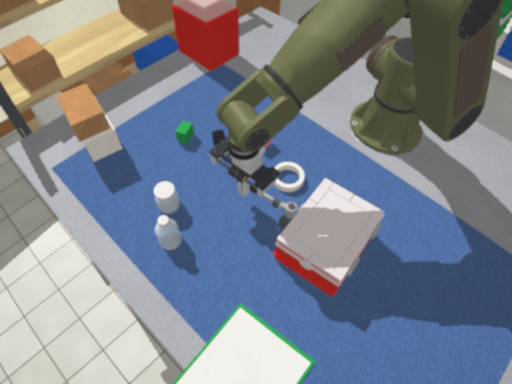

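Force is 12.5 N, and geometry puts the bend at about 0.25 rad, so the handle is tripped. I'll go a little further to be safe, hold, then back off slowly.

```bash
python3 -m creep '[[[-0.07,0,0],0.2,0],[[-0.14,0,0],0.4,0],[[-0.14,0,0],0.4,0],[[-0.14,0,0],0.4,0],[[-0.14,0,0],0.4,0],[[-0.14,0,0],0.4,0]]'
python3 -c "
from h import *
cam('scene','s15');o=telemetry.get_obs();print(o['ee_pos'],o['force'])"
python3 -m creep '[[[0.15,0,0],0.4,0],[[0.3,0,0],0.4,0],[[0.45,0,0],0.4,0],[[0.6,0,0],0.4,0],[[0.75,0,0],0.4,0],[[0.9,0,0],0.4,0],[[1.05,0,0],0.4,0],[[1.2,0,0],0.4,0],[[1.4,0,0],0.4,0],[[1.4,0,-0.5],0.4,0],[[1.4,0,-1.5],0.4,0],[[1.4,0,-2.5],0.4,0]]'
python3 -c "
from h import *
cam('scene','s16');o=telemetry.get_obs();print(o['ee_pos'],o['force'])"
```

```text
time_s: 29.5
ee_pos: [0.5583, -0.1241, 0.0714]
eef_rot: [3.139, -0.007, 0.009]
force: [13.5, -6.4, -3.4]
grip_width: 0.0004
[ 0.55833304 -0.12410607  0.07132999] [13.03211119 -7.02569118 -2.93689616]
time_s: 30.75
ee_pos: [0.6258, -0.1221, 0.1956]
eef_rot: [-3.141, 0.002, -0.048]
force: [0.2, -0.7, 0.4]
grip_width: 0.0005
[ 0.6283257  -0.12276167  0.20579456] [1.02591577 0.18473506 9.11240487]
```

View pics/s16.png

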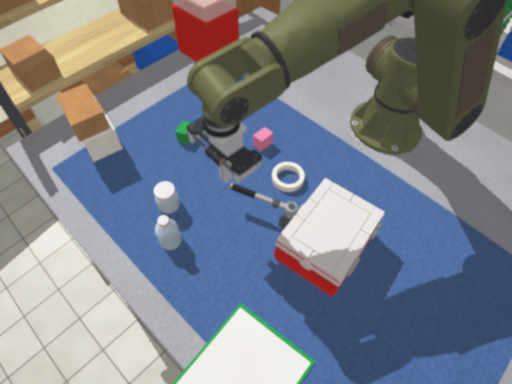

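```bash
python3 -m creep '[[[0,0.5,-1],0,0],[[0,1.3,-2],0,0],[[0,2.2,-2],0,0],[[-1,3,-2],0,0],[[-2,4,-2],0,0],[[-3,5,-2],0,0],[[-4,6,-2],0,0],[[-5,6.5,-2],0,0],[[-5.5,6.5,-2],0,0],[[-5.5,6.5,-2],0,0],[[-5.5,6.5,-2],0,0]]'
python3 - <<'E'
from h import *
cam('scene','s17')
c=cam('top','t17');P=pts(c);hsv=cv2.cvtColor(c['img'],cv2.COLOR_RGB2HSV)
m=(P[...,2]>.055)&(P[...,2]<.1)&(hsv[...,2]<110)&(hsv[...,1]<60)&(P[...,1]<.03)&(P[...,1]>-.17)&(P[...,0]>.49)
n,l,st,ce=cv2.connectedComponentsWithStats(m.astype(np.uint8))
for i in range(1,n):
    if st[i,4]>15:
        v,u=np.nonzero(l==i);g=plane(c,np.c_[u,v],0.078)[:,:2].mean(0); a=np.degrees(np.arctan2(*(g-B)[::-1]));print(st[i,4],g,a,'bolt if straight',np.radians(7.2-20-a),np.hypot(*(g-B)))
c_,s_=np.cos(TY),np.sin(TY)
d=P[...,:2]-TC; T=np.stack([d[...,0]*c_+d[...,1]*s_,-d[...,0]*s_+d[...,1]*c_,P[...,2]],-1)*1000
print([np.median(T[np.hypot(T[...,0]-x,T[...,1]-y)<9][:,2]).round(1) for x,y in [(0,0),(-95,-72),(-95,72),(95,-72),(95,72),(0,-74),(0,74)]])
print(telemetry.get_obs()['ee_pos'],telemetry.get_obs()['force'])
E
```

```text
time_s: 31.9
ee_pos: [0.332, -0.4356, 0.2949]
eef_rot: [3.141, 0.0, -0.052]
force: [-0.4, -0.3, -0.4]
grip_width: 0.0006
112 [ 0.56836206 -0.1205373 ] -70.99603423257285 bolt if straight 1.0157124089617278 0.13534458023466897
31 [ 0.536413   -0.02984002] -71.98085744258462 bolt if straight 1.0329008165264928 0.03919276272516596
[np.float64(114.8), np.float64(114.7), np.float64(114.1), np.float64(114.1), np.float64(114.5), np.float64(114.7), np.float64(114.6)]
[ 0.33487548 -0.43424512  0.29485145] [ 0.45228968 -0.28645804  0.43262561]
```

View pics/t17.png

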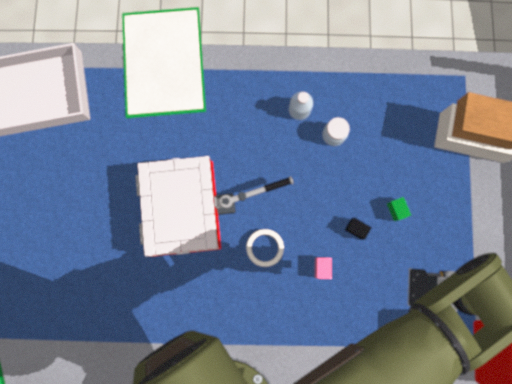

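View pics/s17.png

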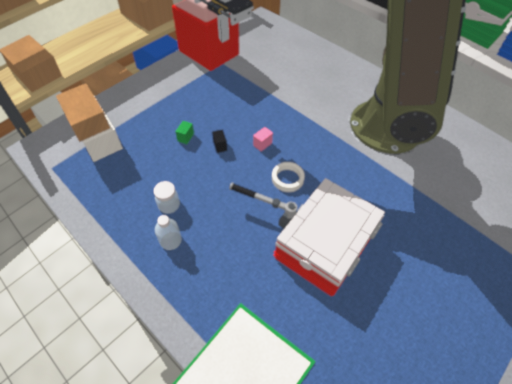

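Lid is flush everywhere at (330,235). The wrench lies straight from (290,208) to (232,186), bolt about 1.0 rad, and the arm is clear. Handing in.

```bash
python3 -c "
from h import *
ctrl.hand_in()"
```

```text
the job is handed in; nothing more can be done
```

I packed both vial cartons, which are the only two on the table, into the tub, then shut and sealed the lid and turned the wrench until it tripped. The job was handed in at about 32 s, and the station gives no verdict.

- **Cartons:** both were seen standing apart on the tub floor before the lid went down. They are out of sight now.
- **Lid and rim:** I pressed all six rim sections home with 33–59 N. In the last top picture they read 114.1–114.7 mm, against 114.8 mm for the middle of the lid.
- **Wrench:** I held it for about 1 s with the handle bent past an estimated 0.25 rad, under roughly 12–15 N. After letting go, the grip and knuckle lie in line, with the bolt at about 1.0 rad.
- **Bystanders:** the tape, jar, bottle and coloured blocks look unmoved in the final pictures, but I did not measure them. The arm stood well clear at hand-in.

No check failed. The two cameras disagreed by 1–3 mm on heights, close to the 2 mm calibration tolerance. The bend was worked out from finger position and force, not measured directly.

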